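# Show the glazier which quarry goes where

### The arm

A 6-joint arm with a two-finger parallel gripper is mounted at the origin on the work surface. World frame = base frame: x ahead of the robot, y to its left, z up, the work surface at z = 0. Lengths are in m, angles in degrees, forces in N, time in s.
With the tool pointing down it reaches from about 0.325 to 0.775 m from the base axis. Payload 5.5 kg.
Tool frame: the origin (TCP) lies at the centre of the arm's flange, where the gripper is bolted on; the fingertips stand 182 mm ahead of it and the grasp point (between the pads) lies 163 mm ahead of it; z points along the fingers, y is the line along which they close (so a half turn about z gives the same grasp; the last joint's range is limited). The gripper opens to 88 mm and grips with 3 to 60 N. Pads are 20 mm wide; open, the fingers measure 115 mm over their backs; the gripper's body (75 mm by 178 mm) begins 61 mm behind the grasp point.
Start: joints at [70.205, 5.22, 70.514, -0, 104.267, -3.249], TCP at [0.171, 0.575, 0.405] pointing down, gripper open.
Joint ranges: [-164.24, 164.24], [-49.07, 125.15], [9.68, 141.18], [-86.29, 266.29], [3.28, 154.24], [-151.56, 151.56]. Speed limits (degrees/s): [147.25, 147.25, 172.46, 180, 180, 180].

### API

Orientations are given as [roll, pitch, yaw] about the fixed x, y, z axes, in that order (R = Rz(yaw) Ry(pitch) Rx(roll)).
In Python, from station import r gives the robot as it stands. The module is installed in compiled form; this text tells all that it offers. Calls block until the motion is done:
- r.reach(position, orientation): joint-space move of the TCP to a pose.
- r.servo_line(position, rotation=None, speed=0.15): straight line of the TCP; rotation=None keeps the orientation; speed is the mean speed in m/s.
- r.move_joints(angles): joint-space move.
- r.let_go() and r.grab(squeeze=None): open the fingers fully, or close them until they stop; squeeze is the grip in N (None keeps the last).
- r.wait(seconds).
- r.inverse_kinematics(position, orientation): joint angles nearest the present ones, or None.
- r.sense(): the state.
- r.snapshot(name): name is "scene" or "top"; returns a dict with "frame" (400x640x3 uint8, red, green, blue), "fx", "fy", "cx", "cy" (pixels), "R" (3x3) and "t" (3): a world point X has camera coordinates R X + t. Camera axes: x right, y down, z forward; pixel columns grow to the right and rows downward; lengths in m; the calibration is good to about 2 mm. A picture is of the moment at which its call begins. There is no depth.
A pose or a line that the arm cannot do raises r.IKError and nothing moves.
- r.hand_in(): hands the job in; it is judged then, once.
The state is a dict: "clock": time; "joints": joint angles; "joint_vel": joint speeds; "joint_torque": joint torques, N m; "tcp_pos": TCP position; "orientation": TCP orientation; "contact_force": force on the tool from outside, world axes, zero at the start; "torque": the same for the moment, N m; "opening": finger opening in m; "gripper_force": force on a finger pad.
Only numpy, scipy, OpenCV 4.12 (cv2) and the standard library are available. Lean on these libraries where they do the work, as an engineer would, in place of code of your own. Each camera call takes 0.05 s, during which the arm holds its last target. There are 200 camera calls.

### The job

A leaded light is on the bench for repair, with one of its diamond panes missing. Show the glazier what goes where, only by pointing from above: bring your fingertips just above the middle of the loose cut piece that fits the empty place, hold still there for two seconds, then go and point in the same way at the middle of the empty place in the leads and finish still pointing there, after two seconds or more. Touch nothing, leave every piece where it lies, and do not point at any other loose piece or diamond on the way.

Things in the scene. Friction and masses are not known exactly. Their poses are not given: they have to be found in the camera images.
- light: leaded light on its board, fixed to the bench: plywood 330 x 250 mm, wooden laths round it (tops 22 mm above the bench), in them a 260 x 180 mm panel of green glass in grey lead (tops 19 mm). A lattice of diamonds, 130 mm along x (the long side), 90 mm along y: five whole ones, in the middle and at x +-65, y +-45 mm; one of them is empty. Origin: centre of the underside, z up
- gap: the empty place: the one whole diamond of the panel without glass, any of the five; bare plywood is seen between its leads. 130 x 90 mm between the middles of the leads, which are 7 mm wide. Origin: its centre, level with the underside of the glass around it, 13.5 mm above the bench; the leads rise 5.5 mm above the origin. z up, x along the long diagonal
- pane1: one of the four whole diamond panes still in the leads, fixed, 127 x 88 mm, 4 mm thick. Origin: centre of its underside, 13.5 mm above the bench; z up, x along the long diagonal
- pane2: one of the four whole diamond panes still in the leads, fixed, 127 x 88 mm, 4 mm thick. Origin: centre of its underside, 13.5 mm above the bench; z up, x along the long diagonal
- pane3: one of the four whole diamond panes still in the leads, fixed, 127 x 88 mm, 4 mm thick. Origin: centre of its underside, 13.5 mm above the bench; z up, x along the long diagonal
- pane4: one of the four whole diamond panes still in the leads, fixed, 127 x 88 mm, 4 mm thick. Origin: centre of its underside, 13.5 mm above the bench; z up, x along the long diagonal
- piece_long: loose cut piece of green glass lying flat on the bench: a diamond 127 x 88 mm, 4 mm thick, the one that fits the empty place. Origin: centre of its underside; z up, x along the long diagonal
- piece_short: loose cut piece of green glass lying flat on the bench: a diamond of the same shape but only 86 x 60 mm, 4 mm thick, too small for the empty place. Origin: centre of its underside; z up, x along the long diagonal
- piece_half: loose cut piece of green glass lying flat on the bench: a triangle (half a diamond), base 88 mm, height 64 mm, 4 mm thick. Origin: underside, at the triangle's centroid; z up, x from the base to the point
- jar: small round glass jar with a metal lid, standing loose on the bench, 66 mm in diameter, 80 mm high. Origin: centre of its underside; z up
- hammer: small hammer with a wooden handle lying loose on the bench, 260 mm long, 26 mm thick, head 88 mm across. Origin: middle of its length, on the bench; x along the handle towards the head

How it is judged (in metres and radians):
On the way, in this order (a step that is already met when the one before it is completed fails the run):
1. the fingertips point from just above at the middle of the loose piece that fits, for 1.5 s (horizontal distance between the grasp point and piece_long below 0.025 m and z of the grasp point in the frame of piece_long between 0.024 and 0.085 m), for 1.5 s.
2. then they point from just above at the middle of the empty place, for 1.5 s (horizontal distance between the grasp point and gap below 0.025 m and z of the grasp point in the frame of gap between 0.024 and 0.085 m), for 1.5 s.
At the end, for the whole second after the job is handed in: The hand still points at the empty place: the grasp point between the fingers within 25 mm of its centre seen from above and 24 to 85 mm above the underside of the glass (fingertips up to about 60 mm above the leads); every loose thing within 5 mm of where it was (all of step 2 and distance of each of piece_long, piece_short, piece_half, jar, hammer from where it was at the start of the episode below 0.005 m); the robot touches nothing.
It fails at once if the robot touches something (contact force between any of the fingers, the arm and anything else above 0.3 N).
It fails at once if a loose piece, the jar or the hammer is pushed, lifted or carried (moved more than 8 mm) (distance of any of piece_long, piece_short, piece_half, jar, hammer from where it was at the start of the episode above 0.008 m).
It fails at once if the fingertips come down over the middle of another piece of glass, loose or leaded (within 25 mm of its centre and less than about 40 mm above it) ((horizontal distance between the grasp point and piece_short below 0.025 m and z of the grasp point in the frame of piece_short below 0.06 m) or (horizontal distance between the grasp point and piece_half below 0.025 m and z of the grasp point in the frame of piece_half below 0.06 m) or (horizontal distance between the grasp point and pane1 below 0.025 m and z of the grasp point in the frame of pane1 below 0.06 m) or (horizontal distance between the grasp point and pane2 below 0.025 m and z of the grasp point in the frame of pane2 below 0.06 m) or (horizontal distance between the grasp point and pane3 below 0.025 m and z of the grasp point in the frame of pane3 below 0.06 m) or (horizontal distance between the grasp point and pane4 below 0.025 m and z of the grasp point in the frame of pane4 below 0.06 m)).
It also fails if it takes over 40 s, if anything falls off the work surface, if the arm or the gripper's body presses on something with over 40 N, if the wrist force passes 120 N, or if a joint passes its speed limit or range.

## Working session

There is one attempt and no reset: what is moved stays moved. The work goes in short steps, each a Python script; the robot and the scene stay as the last script left them, time stands still between calls to the robot, and variables do not carry over. Pictures are saved under pics/ and viewed, at most 10 in all, crops included, and the job is handed in when it is done.

```bash
mkdir -p pics
python3 - <<'E'
from station import r
import cv2,pickle
d={}
for n in("top","scene"):
    s=r.snapshot(n);d[n]=s;cv2.imwrite(f"pics/{n}0.png",s["frame"][:,:,::-1])
    print(n,s["fx"],s["cx"],s["cy"],s["R"],s["t"])
pickle.dump(d,open("snap.pkl","wb"))
E
```

```text
top 492.1975422687378 322.6847113433154 195.97762876414265 [[-0.01485996 -0.999872    0.00593009]
 [-0.99225654  0.01401484 -0.12341211]
 [ 0.1233132  -0.00771807 -0.99233779]] [-0.11665131  0.58849342  1.11945364]
scene 360.9702180904022 316.1380674551942 200.59177031786908 [[-0.34172177  0.93969887 -0.01386616]
 [ 0.62804284  0.21736223 -0.74720536]
 [-0.69913405 -0.26404488 -0.66444855]] [ 0.29883385 -0.30913187  1.39129999]
```

View pics/top0.png

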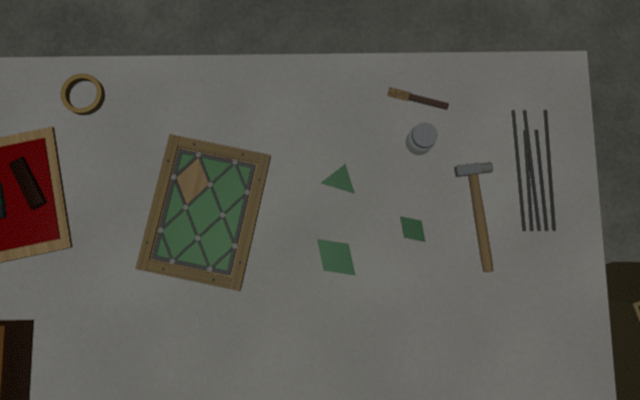

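View pics/scene0.png

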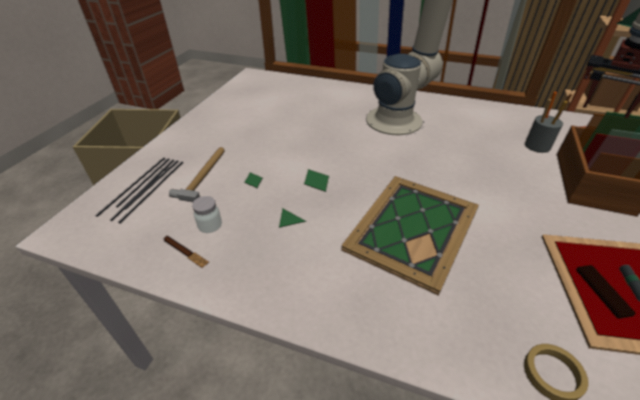

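The top view shows the large loose diamond at about (337,257), the small one at (412,229) and the triangle at (340,180). The empty diamond is at about (193,181) in the panel. The scene view agrees, and the arm is clear of all of them.

```bash
cat > h.py <<'E'
import numpy as np
def ray(s,uv,z):
    d=s["R"].T@np.array([(uv[0]-s["cx"])/s["fx"],(uv[1]-s["cy"])/s["fy"],1]);c=-s["R"].T@s["t"]
    return c+d*(z-c[2])/d[2]
E
python3 - <<'E'
import pickle,cv2,numpy as np
from h import ray
d=pickle.load(open("snap.pkl","rb"))
for n in d:
    s=d[n];hsv=cv2.cvtColor(s["frame"],cv2.COLOR_RGB2HSV)
    g=cv2.inRange(hsv,(45,60,30),(85,255,255)); w=cv2.inRange(hsv,(8,60,60),(25,255,255))
    for nm,m in(("green",g),("wood",w)):
        num,_,st,ce=cv2.connectedComponentsWithStats(m,connectivity=4)
        lab=_
        for i in range(1,num):
            if st[i,4]<120 or st[i,4]>3000:continue
            u,v=ce[i]
            if n=="top" and not(130<u<440 and 120<v<300):continue
            if n=="scene" and not(230<u<490 and 160<v<300):continue
            pane=(u<280) if n=="top" else u>340
            z=.0175 if pane and nm=="green" else (.019 if pane else .004)
            c=cv2.findContours((lab==i).astype(np.uint8),0,2)[0][0][:,0]
            P=np.array([ray(s,p,z)[:2] for p in c]).astype(np.float32)
            A=cv2.contourArea(P)*1e4
            D=max(np.linalg.norm(P-p,axis=1).max() for p in P)
            print(n,nm,ce[i].round(1),"xy",ray(s,ce[i],z)[:2].round(4),"area cm2 %.1f long %.3f"%(A,D))
E
```

```text
top green [184.2 160.1] xy [0.6809 0.2066] area cm2 6.1 long 0.049
top green [214.  167.4] xy [0.6621 0.1348] area cm2 17.9 long 0.069
top green [339.9 179.5] xy [ 0.6304 -0.1677] area cm2 21.1 long 0.076
top green [228.3 188.1] xy [0.6112 0.1   ] area cm2 45.6 long 0.111
top green [244.5 172.6] xy [0.6483 0.0616] area cm2 5.9 long 0.048
top green [173.7 204.5] xy [0.5737 0.2294] area cm2 15.9 long 0.095
top green [203.7 210.8] xy [0.5576 0.158 ] area cm2 45.7 long 0.113
top green [233.6 216.9] xy [0.5422 0.0868] area cm2 16.1 long 0.092
top green [178.7 233.7] xy [0.5041 0.216 ] area cm2 45.2 long 0.111
top green [412.4 228.7] xy [ 0.5087 -0.3394] area cm2 19.8 long 0.077
top green [215.8 241.5] xy [0.4845 0.1283] area cm2 45.0 long 0.113
top green [162.1 249.5] xy [0.4676 0.2544] area cm2 5.9 long 0.049
top green [335.7 256.7] xy [ 0.4446 -0.1542] area cm2 46.5 long 0.116
top green [193.  255.1] xy [0.4535 0.1816] area cm2 17.8 long 0.070
top green [223.5 262.6] xy [0.435  0.1096] area cm2 6.1 long 0.049
top wood [192.  180.6] xy [0.6304 0.1866] area cm2 45.8 long 0.112
scene green [316.3 179.9] xy [ 0.4487 -0.1542] area cm2 42.3 long 0.110
scene green [253.1 179.8] xy [ 0.5118 -0.3402] area cm2 17.1 long 0.071
scene green [409.7 213.8] xy [0.5212 0.1416] area cm2 104.1 long 0.199
scene green [435.3 212.1] xy [0.4915 0.2058] area cm2 69.6 long 0.137
scene green [387.3 214.4] xy [0.543  0.0848] area cm2 18.1 long 0.095
scene green [288.7 218.6] xy [ 0.6337 -0.1675] area cm2 19.4 long 0.071
scene green [387.1 233.5] xy [0.6131 0.0987] area cm2 47.3 long 0.111
scene green [440.8 235.4] xy [0.575  0.2284] area cm2 17.8 long 0.097
scene green [397.1 251.1] xy [0.663  0.1335] area cm2 19.3 long 0.070
scene green [426.4 264.5] xy [0.6811 0.2059] area cm2 6.9 long 0.051
scene wood [420.9 248.2] xy [0.6361 0.1867] area cm2 48.2 long 0.112
```

The gap is at (0.630, 0.187), and mirroring the opposite pane through the centre pane gives (0.631, 0.188). The piece is at (0.446, -0.154), and both views agree within 4 mm. Its size, about 46 cm² and 116 mm long, marks it as the large diamond. Both points are within reach, so I'll go to the piece first.

Run:
```python
from station import r
import numpy as np,cv2
s=r.sense();o=np.array(s["orientation"]);print(o,s["tcp_pos"],s["clock"])
p=np.array([.4465,-.154])
b=np.degrees(np.arctan2(p[1],p[0]))-70.2
o=[o[0],o[1],(o[2]+b+180)%360-180]
r.reach([*p,.40],o)
r.servo_line([*p,.163+.06],speed=.1)
r.wait(.3)
for n in("top","scene"):cv2.imwrite(f"pics/{n}1.png",r.snapshot(n)["frame"][:,:,::-1])
r.wait(2)
s=r.sense();print(s["clock"],s["tcp_pos"],s["orientation"],s["joints"],s["contact_force"])
```

```text
[-1.79899969e+02 -5.59896924e-03  1.63453528e+02] [0.17089035 0.57520439 0.40363076] 0.1
7.1667 [ 0.44649323 -0.15400657  0.22299835] [-1.79899700e+02 -4.40951885e-03  7.42229282e+01] [-2.31556826e+01 -1.24278992e+01  1.05918771e+02 -8.52296558e-03
  8.66091639e+01 -7.37810308e+00] [-0.2960471  -0.27860076 -0.69344872]
```

View pics/scene1.png

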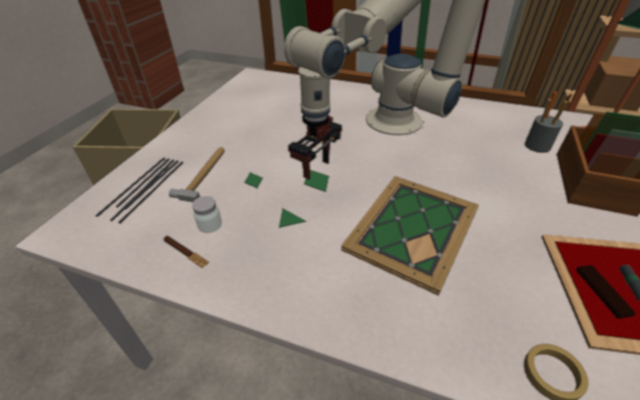

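The fingers hover over the large diamond at about (317,175), clear of everything, and nothing has moved. Next is the gap, with a lift first.

Run:
```python
from station import r
import numpy as np,cv2
s=r.sense();o=np.array(s["orientation"]);c=s["tcp_pos"]
r.servo_line([c[0],c[1],.38],speed=.12)
p=np.array([.632,.1873])
b=np.degrees(np.arctan2(p[1],p[0]))+19
o=[180,0,(o[2]+b+180)%360-180]
r.reach([*p,.38],o)
r.servo_line([*p,.163+.078],speed=.1)
r.wait(2.3)
for n in("top","scene"):cv2.imwrite(f"pics/{n}2.png",r.snapshot(n)["frame"][:,:,::-1])
s=r.sense();print(s["clock"],s["tcp_pos"],s["orientation"],s["contact_force"])
```

```text
14.0083 [0.63199228 0.1872924  0.24100033] [1.79999729e+02 1.15132499e-04 1.09727744e+02] [-0.56364166  0.46805317  0.41768597]
```

View pics/scene2.png

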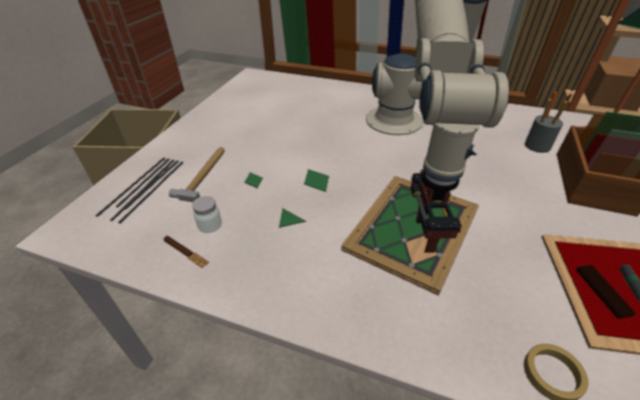

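The fingers hover above the empty diamond at about (425,245), and all the loose pieces are where they were. Handing in.

```bash
python3 -c "
from station import r
print(r.hand_in())"
```

```text
the job is handed in; nothing more can be done
None
```

The arm pointed at the fitting loose diamond for over two seconds, then at the empty place, where it is still pointing; nothing in the pictures was touched or moved, and the job is handed in, though no verdict came back.

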